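Tip-check the sealed sample canisters and keep the rattler back from the courier rack

TASK

In one of the four sealed sample canisters in the rack the tube inside has come loose: find it by pressing the ribbed cap ends down one after another, so that the canister tips nose-down where it lies, and letting go; a firmly packed one swings back level, the loose one stays nose-down. Lay that one flat in the kidney dish for repacking, leave the other three level in their places, and swing the rack's keeper bar fully down over them for the courier. Do not disturb the things standing around.

Things in the scene. Friction and masses are not known exactly. Their poses are not given: they have to be found in the camera images.
- canister_1: one of four sealed canisters that look alike, lying side by side in the rack, 120 mm long, 28 mm in diameter, about 90 g. Origin on the axis, in the middle of the neck (a groove 10 mm wide, 20 mm in diameter); +x runs 62 mm to the end of the plain white base half (away from the robot), -x runs 58 mm to the end of the ribbed grey cap half (the nose, toward the robot)
- canister_2: second canister, same shape and frame. A canister rocks on its neck: its x axis is level at rest, and falls toward the nose by about 20 degrees when the nose is pressed down to the sill. Less than 1 N at the nose tips it; it stops firmly at the sill, where the top of the nose is 15 to 20 mm lower
- canister_3: third canister, same shape and frame. Three canisters swing back level when let go. In the loose one the tube slides into the nose once it has been held nose-down for half a second, and it then stays nose-down by itself, its neck still on the comb
- canister_4: fourth canister, same shape and frame. The four change places and their names do not tell which of them is the loose one
- rack: fixed aluminium rack, base plate 160 mm deep by 246 mm wide; origin on the table under the slots, +x away from the robot. Four slots at y = -90, -30, 30, 90 mm. A level canister's axis is 46 mm high, its top 60 mm. It can be gripped from above, across its axis, between front comb (x = -5 mm) and rear comb (x = 40 mm), about 22 mm behind its origin
- front_comb (a point): middle of the notch floors of the front comb, fixed to the rack, axes as the rack's: a 5 mm thick plate whose notches, 23 mm wide, carry the necks; floor 36 mm and posts 46 mm above the table
- rear_comb (a point): middle of the notch floors of the rear comb, fixed to the rack: a 5 mm thick plate whose notches, 32 mm wide, carry the base halves; floor 32 mm and posts 54 mm above the table
- sill (a point): middle of the top of the rubber strip along the rack's front, 16 mm deep, 12 mm above the table, on which a tipped nose comes to lie
- keeper (a joint): the rack's keeper: steel bail (two arms and a cross bar) hinged behind the canisters, axis along the rack's y. In rad: 0 = fully closed at its stop, bar 2 mm over the tops of level canisters; grows as it swings up and back, 1.9 at the rear stop, upright at 1.04; starts leaning back. Stiff hinge: stays where it is left, 1 to 2 N at the bar move it. It cannot close over a canister that is nose-down
- keeper_bar (a point): middle of the keeper's cross bar, a round bar 8 mm thick and 254 mm long along the rack's y, 61 mm from the hinge axis; closed, it lies 53 mm nearer the robot than the hinge (rack's -x) and 31 mm above it
- keeper_hinge (a point): point on the keeper's hinge axis at the middle of the rack's width, 35 mm above the table, at x = 78 mm in the rack; its axes are the rack's
- kidney_dish: loose steel kidney dish, 218 mm long (its y), 108 mm wide (its x), 37 mm high, 160 g; origin under its middle; floor up to 4 mm thick, flat from about x = -30 to 30 mm and y = -80 to 80 mm, walls flaring outward. It stands left of the rack with its length roughly along the table's front edge (left to right)
- timer: bystander, flat white digital timer, 60 x 64 x 18 mm, origin under its middle
- tip_carton: bystander, small closed carton standing between the dish and the large cool box, 46 x 85 x 60 mm high, origin under its middle
- iodine_bottle: bystander, small brown bottle standing behind the rack, 42 mm in diameter, 88 mm high, origin under its middle
Mind the look-alikes: they are no part of the job. What is shaped like the canister_1 but purple is not meant.

How it is judged:
On the way, in this order (a step that is already met when the one before it is completed fails the run):
1. a canister has been tipped and stays nose-down in its slot by itself, untouched (only the loose one can) (((x of canister_1 in the frame of rack between -0.015 and 0.005 m and z of canister_1 in the frame of rack between 0.04 and 0.05 m and angle between canister_1's own x axis and vertical below 1.31 rad and linear speed of canister_1 below 0.02 m/s and contact force between the fingers and canister_1 below 0.05 N) or (x of canister_2 in the frame of rack between -0.015 and 0.005 m and z of canister_2 in the frame of rack between 0.04 and 0.05 m and angle between canister_2's own x axis and vertical below 1.31 rad and linear speed of canister_2 below 0.02 m/s and contact force between the fingers and canister_2 below 0.05 N) or (x of canister_3 in the frame of rack between -0.015 and 0.005 m and z of canister_3 in the frame of rack between 0.04 and 0.05 m and angle between canister_3's own x axis and vertical below 1.31 rad and linear speed of canister_3 below 0.02 m/s and contact force between the fingers and canister_3 below 0.05 N) or (x of canister_4 in the frame of rack between -0.015 and 0.005 m and z of canister_4 in the frame of rack between 0.04 and 0.05 m and angle between canister_4's own x axis and vertical below 1.31 rad and linear speed of canister_4 below 0.02 m/s and contact force between the fingers and canister_4 below 0.05 N))), for 0.5 s.
2. one canister lies flat in the kidney dish, let go and at rest, and the three in the rack are level by themselves (((x of canister_1 in the frame of kidney_dish between -0.045 and 0.045 m and y of canister_1 in the frame of kidney_dish between -0.05 and 0.05 m and z of canister_1 in the frame of kidney_dish between 0.005 and 0.035 m and angle between canister_1's own x axis and vertical between 1.3 and 1.84 rad and linear speed of canister_1 below 0.02 m/s and contact force between the fingers and canister_1 below 0.1 N and (x of canister_2 in the frame of rack between -0.015 and 0.005 m and z of canister_2 in the frame of rack between 0.04 and 0.05 m and angle between canister_2's own x axis and vertical above 1.53 rad) and (x of canister_3 in the frame of rack between -0.015 and 0.005 m and z of canister_3 in the frame of rack between 0.04 and 0.05 m and angle between canister_3's own x axis and vertical above 1.53 rad) and (x of canister_4 in the frame of rack between -0.015 and 0.005 m and z of canister_4 in the frame of rack between 0.04 and 0.05 m and angle between canister_4's own x axis and vertical above 1.53 rad)) or (x of canister_2 in the frame of kidney_dish between -0.045 and 0.045 m and y of canister_2 in the frame of kidney_dish between -0.05 and 0.05 m and z of canister_2 in the frame of kidney_dish between 0.005 and 0.035 m and angle between canister_2's own x axis and vertical between 1.3 and 1.84 rad and linear speed of canister_2 below 0.02 m/s and contact force between the fingers and canister_2 below 0.1 N and (x of canister_1 in the frame of rack between -0.015 and 0.005 m and z of canister_1 in the frame of rack between 0.04 and 0.05 m and angle between canister_1's own x axis and vertical above 1.53 rad) and (x of canister_3 in the frame of rack between -0.015 and 0.005 m and z of canister_3 in the frame of rack between 0.04 and 0.05 m and angle between canister_3's own x axis and vertical above 1.53 rad) and (x of canister_4 in the frame of rack between -0.015 and 0.005 m and z of canister_4 in the frame of rack between 0.04 and 0.05 m and angle between canister_4's own x axis and vertical above 1.53 rad)) or (x of canister_3 in the frame of kidney_dish between -0.045 and 0.045 m and y of canister_3 in the frame of kidney_dish between -0.05 and 0.05 m and z of canister_3 in the frame of kidney_dish between 0.005 and 0.035 m and angle between canister_3's own x axis and vertical between 1.3 and 1.84 rad and linear speed of canister_3 below 0.02 m/s and contact force between the fingers and canister_3 below 0.1 N and (x of canister_1 in the frame of rack between -0.015 and 0.005 m and z of canister_1 in the frame of rack between 0.04 and 0.05 m and angle between canister_1's own x axis and vertical above 1.53 rad) and (x of canister_2 in the frame of rack between -0.015 and 0.005 m and z of canister_2 in the frame of rack between 0.04 and 0.05 m and angle between canister_2's own x axis and vertical above 1.53 rad) and (x of canister_4 in the frame of rack between -0.015 and 0.005 m and z of canister_4 in the frame of rack between 0.04 and 0.05 m and angle between canister_4's own x axis and vertical above 1.53 rad)) or (x of canister_4 in the frame of kidney_dish between -0.045 and 0.045 m and y of canister_4 in the frame of kidney_dish between -0.05 and 0.05 m and z of canister_4 in the frame of kidney_dish between 0.005 and 0.035 m and angle between canister_4's own x axis and vertical between 1.3 and 1.84 rad and linear speed of canister_4 below 0.02 m/s and contact force between the fingers and canister_4 below 0.1 N and (x of canister_1 in the frame of rack between -0.015 and 0.005 m and z of canister_1 in the frame of rack between 0.04 and 0.05 m and angle between canister_1's own x axis and vertical above 1.53 rad) and (x of canister_2 in the frame of rack between -0.015 and 0.005 m and z of canister_2 in the frame of rack between 0.04 and 0.05 m and angle between canister_2's own x axis and vertical above 1.53 rad) and (x of canister_3 in the frame of rack between -0.015 and 0.005 m and z of canister_3 in the frame of rack between 0.04 and 0.05 m and angle between canister_3's own x axis and vertical above 1.53 rad)))), for 0.2 s.
At the end, for the whole second after the job is handed in: the canister that stayed nose-down is released, at rest and flat (15 degrees) in the upright kidney dish, neck within 45 mm across and 50 mm along of its middle; the other three in the rack, neck within 10 mm of the front comb, level within 2 degrees; keeper below 0.06 rad (((x of canister_1 in the frame of kidney_dish between -0.045 and 0.045 m and y of canister_1 in the frame of kidney_dish between -0.05 and 0.05 m and z of canister_1 in the frame of kidney_dish between 0.005 and 0.035 m and angle between canister_1's own x axis and vertical between 1.3 and 1.84 rad and linear speed of canister_1 below 0.02 m/s and contact force between the fingers and canister_1 below 0.1 N and (x of canister_2 in the frame of rack between -0.015 and 0.005 m and z of canister_2 in the frame of rack between 0.04 and 0.05 m and angle between canister_2's own x axis and vertical above 1.53 rad) and (x of canister_3 in the frame of rack between -0.015 and 0.005 m and z of canister_3 in the frame of rack between 0.04 and 0.05 m and angle between canister_3's own x axis and vertical above 1.53 rad) and (x of canister_4 in the frame of rack between -0.015 and 0.005 m and z of canister_4 in the frame of rack between 0.04 and 0.05 m and angle between canister_4's own x axis and vertical above 1.53 rad)) or (x of canister_2 in the frame of kidney_dish between -0.045 and 0.045 m and y of canister_2 in the frame of kidney_dish between -0.05 and 0.05 m and z of canister_2 in the frame of kidney_dish between 0.005 and 0.035 m and angle between canister_2's own x axis and vertical between 1.3 and 1.84 rad and linear speed of canister_2 below 0.02 m/s and contact force between the fingers and canister_2 below 0.1 N and (x of canister_1 in the frame of rack between -0.015 and 0.005 m and z of canister_1 in the frame of rack between 0.04 and 0.05 m and angle between canister_1's own x axis and vertical above 1.53 rad) and (x of canister_3 in the frame of rack between -0.015 and 0.005 m and z of canister_3 in the frame of rack between 0.04 and 0.05 m and angle between canister_3's own x axis and vertical above 1.53 rad) and (x of canister_4 in the frame of rack between -0.015 and 0.005 m and z of canister_4 in the frame of rack between 0.04 and 0.05 m and angle between canister_4's own x axis and vertical above 1.53 rad)) or (x of canister_3 in the frame of kidney_dish between -0.045 and 0.045 m and y of canister_3 in the frame of kidney_dish between -0.05 and 0.05 m and z of canister_3 in the frame of kidney_dish between 0.005 and 0.035 m and angle between canister_3's own x axis and vertical between 1.3 and 1.84 rad and linear speed of canister_3 below 0.02 m/s and contact force between the fingers and canister_3 below 0.1 N and (x of canister_1 in the frame of rack between -0.015 and 0.005 m and z of canister_1 in the frame of rack between 0.04 and 0.05 m and angle between canister_1's own x axis and vertical above 1.53 rad) and (x of canister_2 in the frame of rack between -0.015 and 0.005 m and z of canister_2 in the frame of rack between 0.04 and 0.05 m and angle between canister_2's own x axis and vertical above 1.53 rad) and (x of canister_4 in the frame of rack between -0.015 and 0.005 m and z of canister_4 in the frame of rack between 0.04 and 0.05 m and angle between canister_4's own x axis and vertical above 1.53 rad)) or (x of canister_4 in the frame of kidney_dish between -0.045 and 0.045 m and y of canister_4 in the frame of kidney_dish between -0.05 and 0.05 m and z of canister_4 in the frame of kidney_dish between 0.005 and 0.035 m and angle between canister_4's own x axis and vertical between 1.3 and 1.84 rad and linear speed of canister_4 below 0.02 m/s and contact force between the fingers and canister_4 below 0.1 N and (x of canister_1 in the frame of rack between -0.015 and 0.005 m and z of canister_1 in the frame of rack between 0.04 and 0.05 m and angle between canister_1's own x axis and vertical above 1.53 rad) and (x of canister_2 in the frame of rack between -0.015 and 0.005 m and z of canister_2 in the frame of rack between 0.04 and 0.05 m and angle between canister_2's own x axis and vertical above 1.53 rad) and (x of canister_3 in the frame of rack between -0.015 and 0.005 m and z of canister_3 in the frame of rack between 0.04 and 0.05 m and angle between canister_3's own x axis and vertical above 1.53 rad))) and angle between kidney_dish's own z axis and vertical below 0.1 rad and value of joint keeper below 0.06 rad); the robot touches nothing.
It fails at once if the timer is moved more than 30 mm (distance of timer from where it was at the start of the episode above 0.03 m).
It fails at once if the tip carton is moved more than 30 mm (distance of tip_carton from where it was at the start of the episode above 0.03 m).
It fails at once if the iodine bottle is moved more than 30 mm (distance of iodine_bottle from where it was at the start of the episode above 0.03 m).
It fails at once if two canisters are off the rack's comb at the same time (((z of canister_1 in the frame of rack above 0.065 m or z of canister_1 in the frame of rack below 0.03 m) and (z of canister_2 in the frame of rack above 0.065 m or z of canister_2 in the frame of rack below 0.03 m)) or ((z of canister_1 in the frame of rack above 0.065 m or z of canister_1 in the frame of rack below 0.03 m) and (z of canister_3 in the frame of rack above 0.065 m or z of canister_3 in the frame of rack below 0.03 m)) or ((z of canister_1 in the frame of rack above 0.065 m or z of canister_1 in the frame of rack below 0.03 m) and (z of canister_4 in the frame of rack above 0.065 m or z of canister_4 in the frame of rack below 0.03 m)) or ((z of canister_2 in the frame of rack above 0.065 m or z of canister_2 in the frame of rack below 0.03 m) and (z of canister_3 in the frame of rack above 0.065 m or z of canister_3 in the frame of rack below 0.03 m)) or ((z of canister_2 in the frame of rack above 0.065 m or z of canister_2 in the frame of rack below 0.03 m) and (z of canister_4 in the frame of rack above 0.065 m or z of canister_4 in the frame of rack below 0.03 m)) or ((z of canister_3 in the frame of rack above 0.065 m or z of canister_3 in the frame of rack below 0.03 m) and (z of canister_4 in the frame of rack above 0.065 m or z of canister_4 in the frame of rack below 0.03 m))).
It also fails if it takes over 72 s, if anything falls off the work surface, if the arm or the gripper's body presses on something with over 40 N, if the wrist force passes 120 N, or if a joint passes its speed limit or range.

ROBOT

A 6-joint arm with a two-finger parallel gripper is mounted at the origin on a cart in front of the work surface, level with it; the furniture and walls round the work are solid. World frame = base frame: x ahead of the robot, y to its left, z up, the work surface at z = 0. Lengths are in m, angles in rad, forces in N, time in s.
With the tool pointing down it reaches from about 0.275 to 0.75 m from the base axis. Payload 10.2 kg.
Tool frame: the origin (TCP) lies on the centre line of the jaws, within the pads' length; the fingertips stand 11 mm ahead of it and the grasp point (between the pads) lies 8 mm behind it; y points along the fingers, z is the direction in which the jaws open and shut, and the axes are right-handed (so a half turn about y gives the same grasp; the last joint's range is limited). The gripper opens to 85 mm and grips with 20 to 120 N. Pads are 22 mm wide; open, the fingers measure 114 mm over their backs; the gripper's body (76 mm by 85 mm) begins 54 mm behind the grasp point. The pads swing forward as they close: fully open they stand 13 mm farther back than shut.
Start: joints at [-1.553, 0.313, 1.498, -0, 1.331, -0.223], TCP at [0.125, -0.51, 0.242] pointing down, gripper open.
Joint ranges: [-2.94, 2.94], [-0.97, 2.17], [0.19, 2.56], [-1.23, 4.37], [0.02, 3.11], [-2.88, 2.88]. Speed limits (rad/s): [2.39, 2.39, 3.01, 3.14, 3.14, 3.14].

INTERFACE

Orientations are given as [roll, pitch, yaw] about the fixed x, y, z axes, in that order (R = Rz(yaw) Ry(pitch) Rx(roll)).
In Python, from rig import readout, vision, order, spotter gives the robot as it stands.
- The arm moves only by the tool arm_command, never from a script. Its argument "commands" is a list of rows, each a list of 4 numbers: the shift along the world's x, y, z each as a share of 15 cm, from -1 to 1, then the turn about the world's z as a share of 45 degrees, from -1 to 1. A call has exactly 5 rows; each row is the pose to reach, as a shift and turn from the pose commanded when the call began; what a row does not reach only later rows make up. A row lasts 1/8 s, in which the tool goes at most 62.5 mm and 10.7 degrees, less where a joint would pass 70% of its speed; a pose out of reach is approached as far as the arm can. A call with a number of a shift or a turn outside -1 to 1 is refused whole. A call with a gripper value outside its range is refused whole. "hand" is the finger opening in mm, from 0 to 85.4, set as the call begins (left out, the last holds). The fingers move at their own pace and stop on an object; "squeeze" is the grip in N (left out, the last holds). Time passes only in rows, so rows that repeat a pose let the fingers close, or fill a call up. It gives the time, the measured TCP pose, the force and the opening at its end, in the units of the state.
- readout.get_state(): the state, without advancing time (a new reading comes with each control period).
- vision.grab_frame(name): name is "scene" or "top" or "wrist"; returns (picture, depth): 400x640x3 uint8, red, green, blue; 400x640 float32, m along the optical axis (not along the pixel's ray), 0 where there is no reading.
- vision.calibration(name): a dict with "vfov" (degrees; the focal length in pixels is half the picture's height over the tangent of half this angle, whatever the lens; pixels are square), "cx", "cy" (the principal point, pixels), "dist" ([k1, k2, p1, p2, k3] as OpenCV has them; the pictures are not rectified), "world_from_camera" (4x4, takes a point from camera to world coordinates). Camera axes: x right, y down, z forward; pixel columns grow to the right and rows downward; lengths in m; the calibration is good to about 2 mm. A picture is of the moment at which its call begins: read the wrist's pose just before it. calibration takes no time and is no camera call; for the wrist camera it gives the pose at the moment of the call.
- order.hand_in(): hands the job in, once; it reports no verdict.
Trained networks look in the newest picture that a camera, given by its name, has taken for a name from the list of things; names that differ only in an ending like _2 or _b are one class to them, and where a whole thing is asked for, a point or a joint stands for the part that bears it (a point fixed in the world has none). Each returns a list of dicts, best first, with "score" (0 to 1); they miss things now and then, are a little off and sometimes report something else, mostly with a low value. They report only what shows in the picture. A call takes as long as a camera call. They do not tell look-alikes from the thing itself.
- spotter.boxes_of(query, camera): "rect" ([centre column, centre row, width, height] as shares, 0 to 1, of the picture: columns of its width, rows of its height, round what is visible of it).
- spotter.tip_of(query, camera): "centre" ([column, row] as shares, 0 to 1, of the picture: columns of its width, rows of its height: a listed point, or the origin of a listed thing).
The state is a dict: "clock": time; "joint_pos": joint angles; "joint_vel": joint speeds; "effort": joint torques, N m; "tool_pos": TCP position; "tool_rot": TCP orientation; "force": force on the tool from outside, world axes, zero at the start; "ft_torque": the same for the moment, N m; "finger_gap": finger opening in m.
Only numpy, scipy, OpenCV 4.12 (cv2) and the standard library are available. Lean on these libraries where they do the work, as an engineer would, in place of code of your own. Each camera call takes 0.05 s, during which the arm holds its last target.

## Working session

There is one attempt and no reset: what is moved stays moved. The work goes in short steps, Python scripts to look and compute and a tool call to move; the robot and the scene stay as the last step left them, time stands still between calls to the robot, and variables do not carry over. Pictures are saved under pics/ and viewed, and the job is handed in when it is done.

Besides the shell and the picture viewer there is one more tool, called as name([rows], argument=value, ...), one row to a line, values as JSON. arm_command: Moves the arm, as the interface text tells. Shift numbers are shares of 15 cm and turn numbers shares of 45 degrees, none past 1 either way. Its arguments: {"type":"object","properties":{"commands":{"type":"array","items":{"type":"array","items":{"type":"number","minimum":-1,"maximum":1}}},"hand":{"type":"number"},"squeeze":{"type":"number"}},"required":["commands"]}

```bash
mkdir -p pics; ls
python3 - <<'E'
from rig import readout, vision
import cv2
print(readout.get_state())
for n in ["scene","top"]:
    im,d=vision.grab_frame(n); cv2.imwrite(f"pics/{n}0.png",im[:,:,::-1]); c=vision.calibration(n); print(n,c)
E
```

```text
pics
{'clock': 0.0, 'joint_pos': array([-1.55341838e+00,  3.13444227e-01,  1.49843407e+00,  2.82169565e-05,
        1.33098612e+00, -2.23415352e-01]), 'joint_vel': array([-0.00064618,  0.00084979,  0.00013383,  0.0015329 , -0.00105608,
       -0.00071176]), 'effort': array([-3.00705169e-04, -4.12271297e+01, -2.59745908e+01, -2.37553722e-04,
        4.17877163e-03,  1.71170949e-06]), 'tool_pos': array([ 0.12518118, -0.50961303,  0.24173915]), 'tool_rot': array([-1.57203041e+00,  3.08493416e-04, -2.90080626e+00]), 'force': array([-0.18821678,  0.47094599,  0.2386703 ]), 'ft_torque': array([-0.01018462, -0.05221108, -0.05845511]), 'finger_gap': 0.08508706914757347}
scene {'vfov': 43.96148506525403, 'cx': 321.1792163660979, 'cy': 202.24863018255988, 'dist': array([0.05198767, 0.        , 0.        , 0.        , 0.        ]), 'world_from_camera': array([[-0.72058239, -0.36296403,  0.59077757, -0.08432561],
       [-0.69298888,  0.40522417, -0.59628834,  0.55216458],
       [-0.02296613, -0.83907716, -0.54352744,  0.71246802],
       [ 0.        ,  0.        ,  0.        ,  1.        ]])}
top {'vfov': 42.72192472714865, 'cx': 327.03309645617037, 'cy': 205.37096029250873, 'dist': array([-0.07592259,  0.        ,  0.        ,  0.        ,  0.        ]), 'world_from_camera': array([[ 0.0214087 , -0.99546123,  0.09272862,  0.48243484],
       [-0.99959514, -0.02305128, -0.01667894, -0.14268825],
       [ 0.01874075, -0.09233401, -0.99555171,  1.29307427],
       [ 0.        ,  0.        ,  0.        ,  1.        ]])}
```

View pics/scene0.png

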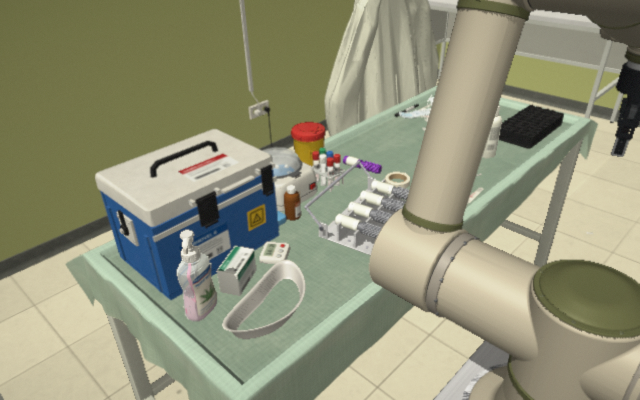

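View pics/top0.png

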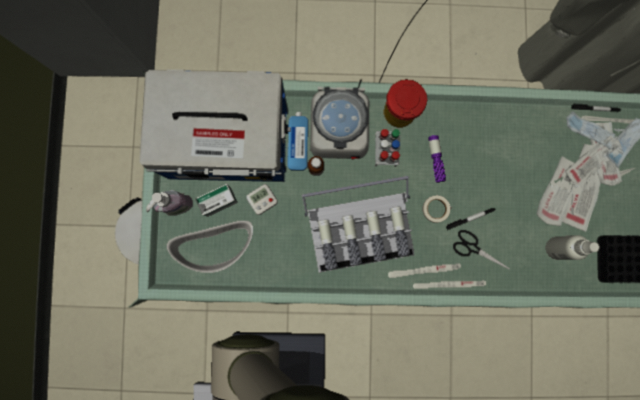

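The top view shows four grey/white canisters in the rack at about (326,241), (351,238), (376,232) and (401,229). The look-alike is the purple tube at (437,158), which I'll leave alone. The dish is at (210,246), the keeper bar leans back at y≈190, and the bottle, timer and carton are at (316,164), (262,198) and (215,200). Next I'll measure them.

```bash
cat > h.py <<'E'
import numpy as np, cv2
from rig import readout, vision, spotter
def K(c):
    f=200/np.tan(np.radians(c['vfov']/2)); return np.array([[f,0,c['cx']],[0,f,c['cy']],[0,0,1]])
def rays(c,uv):
    p=cv2.undistortPoints(np.array(uv,float).reshape(-1,1,2),K(c),c['dist']).reshape(-1,2)
    return np.c_[p,np.ones(len(p))]
def cloud(c,d):
    v,u=np.mgrid[0:400,0:640]; r=rays(c,np.c_[u.ravel(),v.ravel()])*d.reshape(-1,1)
    T=c['world_from_camera']; return (r@T[:3,:3].T+T[:3,3]).reshape(400,640,3)
def atz(c,uv,z):
    T=c['world_from_camera']; r=rays(c,uv)@T[:3,:3].T; return T[:3,3]+r*((z-T[2,3])/r[:,2:3])
def proj(c,P):
    T=np.linalg.inv(c['world_from_camera']); rv,_=cv2.Rodrigues(T[:3,:3])
    return cv2.projectPoints(np.array(P,float).reshape(-1,3),rv,T[:3,3],K(c),c['dist'])[0].reshape(-1,2)
E
python3 - <<'E'
from h import *
c=vision.calibration("top"); im,d=vision.grab_frame("top"); P=cloud(c,d); np.save('top0.npy',P)
cv2.imwrite("pics/topc.png",cv2.resize(im[170:285,150:430],None,fx=2.8,fy=2.8,interpolation=cv2.INTER_CUBIC)[:,:,::-1])
for p in [(326,225),(351,225),(376,220),(400,215),(330,262),(290,250),(210,246),(200,240),(330,203),(345,190),(316,162),(258,200),(215,198)]:
    print(p,P[p[1],p[0]].round(4))
for q in ["canister_1","rack","front_comb","rear_comb","sill","keeper_bar","keeper_hinge","kidney_dish","timer","tip_carton","iodine_bottle"]:
    zz=dict(canister_1=.046,rack=0,front_comb=.036,rear_comb=.032,sill=.012,keeper_bar=.09,keeper_hinge=.035).get(q,0)
    for r in spotter.tip_of(q,"top")[:5]:
        uv=[r['centre'][0]*640,r['centre'][1]*400]; print(q,round(r['score'],2),np.round(uv,1),atz(c,[uv],zz)[0].round(4))
print(readout.get_state()['clock'])
E
```

```text
(326, 225) [ 0.5499 -0.1619  0.0554]
(351, 225) [ 0.551  -0.2223  0.0599]
(376, 220) [ 0.565  -0.2837  0.0513]
(400, 215) [ 0.5781 -0.3413  0.0582]
(330, 262) [ 0.461  -0.1734  0.058 ]
(290, 250) [ 0.4878 -0.0737  0.0027]
(210, 246) [0.4932 0.1283 0.0013]
(200, 240) [0.5076 0.1543 0.0011]
(330, 203) [ 0.6089 -0.1717  0.0019]
(345, 190) [ 0.643  -0.2092  0.0022]
(316, 162) [ 0.6975 -0.1343  0.0906]
(258, 200) [0.611  0.0094 0.0155]
(215, 198) [0.6083 0.1074 0.0661]
canister_1 0.95 [331.3 248.6] [ 0.4933 -0.1763  0.046 ]
canister_1 0.88 [373.4 238.1] [ 0.521  -0.2784  0.046 ]
canister_1 0.83 [432.9 161.8] [ 0.7136 -0.4247  0.046 ]
canister_1 0.81 [350.5 240.2] [ 0.5147 -0.2227  0.046 ]
canister_1 0.61 [362.6 238.7] [ 0.5189 -0.2522  0.046 ]
rack 0.64 [360.9 234.6] [ 0.5306 -0.2516  0.    ]
front_comb 0.69 [361.3 238.1] [ 0.5207 -0.2497  0.036 ]
rear_comb 0.67 [360.2 219. ] [ 0.5679 -0.2466  0.032 ]
sill 0.87 [364.3 260.2] [ 0.4664 -0.2602  0.012 ]
keeper_bar 0.74 [354.5 187.1] [ 0.6396 -0.2271  0.09  ]
keeper_hinge 0.63 [359.3 205.6] [ 0.6009 -0.2436  0.035 ]
kidney_dish 0.88 [214.8 249. ] [0.4859 0.1162 0.    ]
timer 0.73 [263.2 195.3] [ 0.6248 -0.0017  0.    ]
tip_carton 0.77 [219.7 201.5] [0.6064 0.1085 0.    ]
tip_carton 0.42 [358.3 204.7] [ 0.6065 -0.2438  0.    ]
iodine_bottle 0.82 [317.4 168.3] [ 0.6974 -0.1376  0.    ]
0.7
```

View pics/topc.png

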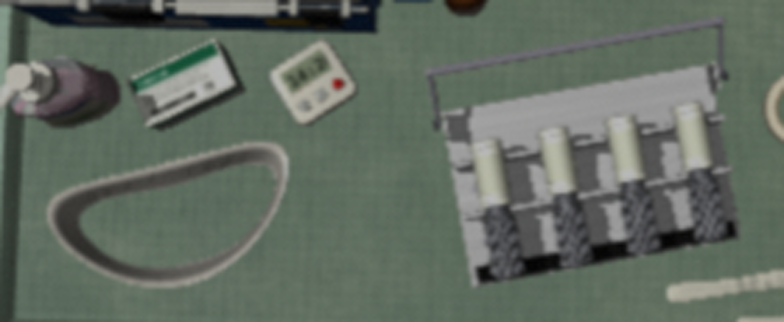

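Run:
```python
from h import *
from scipy.optimize import least_squares
P=np.load('top0.npy').reshape(-1,3)
m=(P[:,0]>.42)&(P[:,0]<.62)&(P[:,1]>-.38)&(P[:,1]<-.13)&(P[:,2]>.052)&(P[:,2]<.07)
Q=P[m]
def f(p,full=False):
    x0,y0,t=p; R=np.array([[np.cos(t),np.sin(t)],[-np.sin(t),np.cos(t)]])
    q=(Q[:,:2]-[x0,y0])@R.T
    k=np.clip(np.round((q[:,1]+90e-3)/.06),0,3); r=q[:,1]-(k*.06-.09)
    return (q,r,k) if full else r
best=None
for t in np.radians([6,8,10,12,14]):
  for y in [-.27,-.26,-.25,-.24]:
    s=least_squares(f,[.52,y,t],loss='soft_l1',f_scale=.004)
    if best is None or s.cost<best.cost: best=s
x0,y0,t=best.x; q,r,k=f(best.x,True)
print(best.x,np.degrees(t),np.median(abs(r)),len(Q))
for i in range(4):
    s=k==i; print(i,np.percentile(q[s,0],[1,50,99]).round(4),np.median(r[s]).round(4),np.percentile(Q[s,2],[50,95]).round(4), (np.median(q[s&(q[:,0]>q[:,0].mean()),1])).round(4),np.median(q[s&(q[:,0]<q[:,0].mean()),1]).round(4))
# keeper
P2=P[(P[:,0]>.6)&(P[:,0]<.7)&(P[:,1]>-.38)&(P[:,1]<-.1)&(P[:,2]>.03)&(P[:,2]<.12)]
R=np.array([[np.cos(t),np.sin(t)],[-np.sin(t),np.cos(t)]]); g=np.c_[(P2[:,:2]-[x0,y0])@R.T,P2[:,2]]
print(len(g)); print(np.percentile(g,[5,50,95],axis=0).round(3))
# dish
D=P[(P[:,0]>.40)&(P[:,0]<.57)&(P[:,1]>-.0)&(P[:,1]<.26)&(P[:,2]>.03)&(P[:,2]<.045)]
print(len(D)); rect=cv2.minAreaRect(D[:,:2].astype(np.float32)); print(rect)
print(D[:,:2].min(0),D[:,:2].max(0))
```

```text
[ 0.36672063 -0.28398823  0.19424545] 11.129444362908307 0.005933352953599577 1909
0 [0.1002 0.162  0.2165] 0.0014 [0.0578 0.0625] -0.0882 -0.0887
1 [0.0995 0.157  0.2163] 0.0009 [0.0574 0.0622] -0.0296 -0.0286
2 [0.0991 0.1644 0.216 ] -0.0009 [0.0577 0.0625] 0.0294 0.0289
3 [0.0983 0.1607 0.2153] -0.0011 [0.0575 0.0625] 0.0888 0.0889
625
[[ 0.247 -0.124  0.042]
 [ 0.282  0.049  0.081]
 [ 0.352  0.118  0.087]]
622
((0.4990818202495575, 0.12445488572120667), (0.21088166534900665, 0.13948027789592743), 89.23181915283203)
[0.42935346 0.01856463] [0.56994275 0.22897423]
```

arm_command([
  [0.4,0.17,-0.1,0],
  [0.8,0.35,-0.2,-0.06],
  [0.8,0.35,-0.2,-0.06],
  [0.8,0.35,-0.2,-0.06],
  [0.8,0.35,-0.2,-0.06],
], hand=0, squeeze=40)

```text
clock: 1.32
tool_pos: [0.2442, -0.4581, 0.2126]
tool_rot: [-1.57, -0.0, -2.949]
force: [0.1, -1.3, 0.6]
finger_gap: -0.0001
```

Run:
```python
from h import *
P=np.load('top0.npy').reshape(-1,3)
o=np.array([.5244,-.2530]);t=.19425
q=(P[:,:2]-o)@np.array([[np.cos(t),-np.sin(t)],[np.sin(t),np.cos(t)]])
for x in np.arange(.09,.27,.01):
    print(round(x,2),[ (lambda s: round(float(np.percentile(s,97)),3) if len(s) else -1)(P[(abs(q[:,0]-x-.005)<.005)&(abs(q[:,1]-y-.01)<.01),2]) for y in np.arange(-.14,.14,.02)])
```

```text
0.09 [0.058, 0.015, 0.01, 0.009, 0.008, 0.008, 0.011, 0.01, 0.01, 0.009, 0.007, 0.008, 0.01, 0.062, 0.009]
0.1 [0.071, 0.006, 0.01, 0.007, 0.006, 0.007, 0.006, 0.008, 0.006, 0.007, 0.006, 0.007, 0.008, 0.072, 0.006]
0.11 [0.081, 0.083, 0.085, 0.083, 0.085, 0.084, 0.086, 0.084, 0.085, 0.086, 0.086, 0.086, 0.085, 0.085, 0.007]
0.12 [0.084, 0.086, 0.084, 0.086, 0.087, 0.085, 0.085, 0.085, 0.085, 0.084, 0.086, 0.085, 0.083, 0.084, 0.008]
0.13 [0.005, 0.007, 0.009, 0.005, 0.009, 0.008, 0.006, 0.008, 0.008, 0.008, 0.007, 0.007, 0.006, 0.008, 0.008]
0.14 [0.006, 0.005, 0.007, 0.009, 0.008, 0.008, 0.007, 0.007, 0.007, 0.007, 0.008, 0.007, 0.006, 0.009, 0.006]
0.15 [0.009, 0.008, 0.007, 0.006, 0.007, 0.008, 0.006, 0.007, 0.008, 0.006, 0.006, 0.008, 0.007, 0.009, 0.005]
0.16 [0.007, 0.094, 0.051, 0.05, 0.006, 0.007, 0.007, 0.008, 0.007, 0.008, 0.008, 0.007, 0.008, 0.006, 0.006]
0.17 [0.042, 0.099, 0.097, 0.094, 0.007, 0.007, 0.007, 0.008, 0.007, 0.006, 0.071, 0.073, 0.006, 0.008, 0.007]
0.18 [0.008, 0.098, 0.098, 0.098, 0.008, 0.007, 0.009, 0.008, 0.007, 0.008, 0.091, 0.089, 0.065, 0.008, 0.00
[... 173 characters left out ...]
.056, 0.041, 0.086, 0.09, 0.033, 0.024, 0.192]
0.21 [0.052, 0.096, 0.1, 0.096, 0.076, 0.083, 0.082, 0.084, 0.079, 0.075, 0.069, 0.07, 0.026, 0.023, 0.208]
0.22 [0.098, 0.097, 0.094, 0.049, 0.082, 0.084, 0.082, 0.088, 0.089, 0.083, 0.08, 0.053, 0.025, 0.026, 0.219]
0.23 [0.097, 0.099, 0.097, 0.052, 0.082, 0.085, 0.101, 0.106, 0.094, 0.082, 0.082, 0.072, 0.025, 0.025, 0.221]
0.24 [-1, 0.05, 0.099, 0.047, 0.084, 0.107, 0.112, 0.115, 0.111, 0.09, 0.082, 0.074, 0.026, 0.026, 0.224]
0.25 [0.128, 0.008, 0.049, 0.044, 0.092, 0.116, 0.118, 0.119, 0.117, 0.11, 0.083, 0.074, 0.024, 0.027, 0.223]
0.26 [0.131, 0.119, 0.008, 0.031, 0.109, 0.116, 0.12, 0.122, 0.119, 0.114, 0.09, 0.073, 0.025, 0.156, 0.225]
```

arm_command([
  [0.4,0.18,-0.2,0],
  [0.8,0.35,-0.4,0],
  [0.8,0.35,-0.4,0],
  [0.8,0.35,-0.4,0],
  [0.8,0.35,-0.4,0],
])

```text
clock: 1.95
tool_pos: [0.3641, -0.4062, 0.1532]
tool_rot: [-1.569, 0.0, -2.95]
force: [0.2, -0.1, -0.4]
finger_gap: 0.0004
```

arm_command([
  [0.4,0.18,-0.1,0],
  [0.8,0.35,-0.2,0],
  [0.8,0.35,-0.4,0],
  [0.8,0.35,-0.45,0],
  [0.8,0.35,-0.45,0],
])

```text
clock: 2.58
tool_pos: [0.4842, -0.3537, 0.0856]
tool_rot: [-1.57, 0.0, -2.95]
force: [-0.3, -1.0, 1.2]
finger_gap: -0.0001
```

Run:
```python
from h import *
s=readout.get_state(); print(s['tool_pos'],s['tool_rot'],s['joint_pos'],s['clock'])
for n in ["top","wrist","scene"]:
    im,d=vision.grab_frame(n); cv2.imwrite(f"pics/a_{n}.png",im[:,:,::-1])
im=cv2.imread("pics/a_top.png"); a=cv2.resize(im[180:290,290:430],None,fx=4,fy=4,interpolation=cv2.INTER_CUBIC); b=cv2.imread("pics/a_wrist.png")
cv2.imwrite("pics/a1.png",cv2.resize(np.hstack([cv2.resize(a,(509,400)),b]),(800,278)))
```

```text
[ 0.48421287 -0.35366074  0.08556784] [-1.57027496e+00  1.10253891e-04 -2.94981298e+00] [-8.25947628e-01  6.30509477e-01  1.44376316e+00 -2.05621382e-04
  1.06681847e+00  5.53168306e-01] 2.575
```

View pics/a1.png

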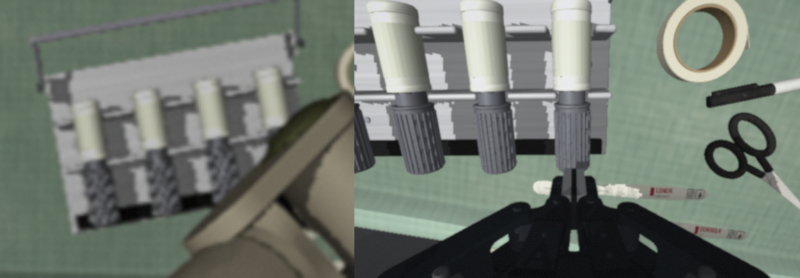

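arm_command([
  [0,0,-0.1,0],
  [0,0,-0.19,0],
  [0,0,-0.19,0],
  [0,0,-0.19,0],
  [0,0,-0.19,0],
])

```text
clock: 3.35
tool_pos: [0.4853, -0.3523, 0.0564]
tool_rot: [-1.571, 0.0, -2.948]
force: [-0.5, 0.1, -0.5]
finger_gap: 0.0001
```

Run:
```python
from h import *
im,d=vision.grab_frame("wrist"); cv2.imwrite("pics/b1.png",im[:,:,::-1])
```

```text
(no output)
```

View pics/b1.png

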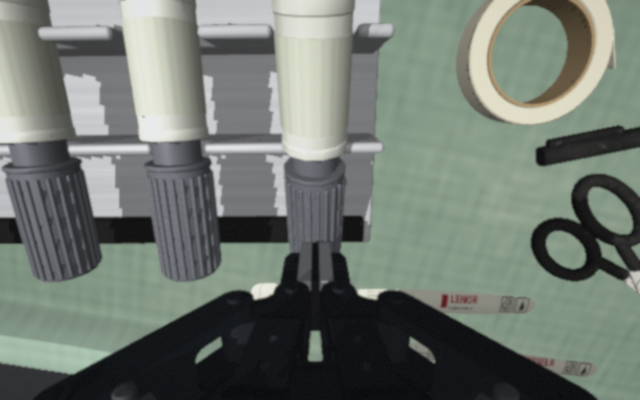

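The rightmost base half has risen, so the canister is tipped, but there's no sill force yet. I'll press a little deeper.

arm_command([
  [0,0,-0.02,0],
  [0,0,-0.02,0],
  [0,0,-0.02,0],
  [0,0,-0.02,0],
  [0,0,-0.02,0],
])

```text
clock: 4.03
tool_pos: [0.4854, -0.3528, 0.0542]
tool_rot: [-1.569, 0.001, -2.948]
force: [-2.1, -0.3, 6.7]
finger_gap: -0.0002
```

arm_command([
  [0,0,0,0],
  [0,0,0.1,0],
  [0,0,0.22,0],
  [0,0,0.22,0],
  [0,0,0.22,0],
])

```text
clock: 4.65
tool_pos: [0.4851, -0.3522, 0.0862]
tool_rot: [-1.571, -0.0, -2.948]
force: [-1.1, -0.4, -0.3]
finger_gap: 0.0003
```

Run:
```python
from h import *
im,d=vision.grab_frame("wrist"); cv2.imwrite("pics/b2.png",im[:,:,::-1])
```

```text
(no output)
```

View pics/b2.png

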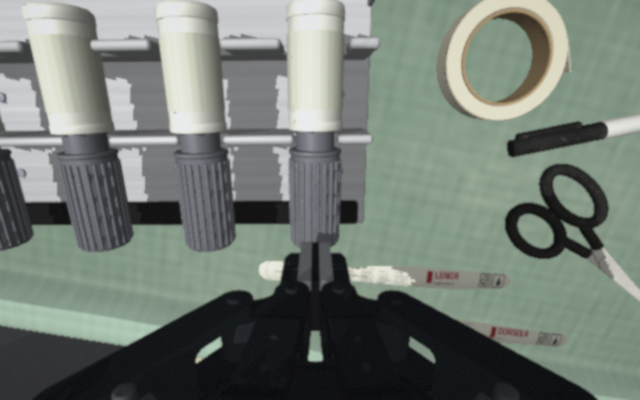

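The first canister (y=-90) swung back level. Next is slot -30.

arm_command([
  [-0.04,0.2,0.02,0],
  [-0.077,0.392,0,0],
  [-0.077,0.392,0,0],
  [-0.077,0.392,-0.1,0],
  [-0.077,0.392,-0.18,0],
])

```text
clock: 5.32
tool_pos: [0.4733, -0.2941, 0.0578]
tool_rot: [-1.572, -0.001, -2.949]
force: [-1.6, -0.3, -0.1]
finger_gap: 0.0001
```

arm_command([
  [0,0,-0.032,0],
  [0,0,-0.032,0],
  [0,0,-0.032,0],
  [0,0,-0.032,0],
  [0,0,-0.032,0],
])

```text
clock: 5.95
tool_pos: [0.4735, -0.2937, 0.0544]
tool_rot: [-1.571, -0.0, -2.948]
force: [-3.6, -0.3, 3.5]
finger_gap: 0.0001
```

arm_command([
  [0,0,0,0],
  [0,0,0.1,0],
  [0,0,0.22,0],
  [0,0,0.22,0],
  [0,0,0.22,0],
])

```text
clock: 6.58
tool_pos: [0.4736, -0.2933, 0.0872]
tool_rot: [-1.571, 0.0, -2.948]
force: [-1.2, 0.6, -0.0]
finger_gap: -0.0001
```

Run:
```python
from h import *
im,d=vision.grab_frame("wrist"); cv2.imwrite("pics/b3.png",im[:,:,::-1])
```

```text
(no output)
```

View pics/b3.png

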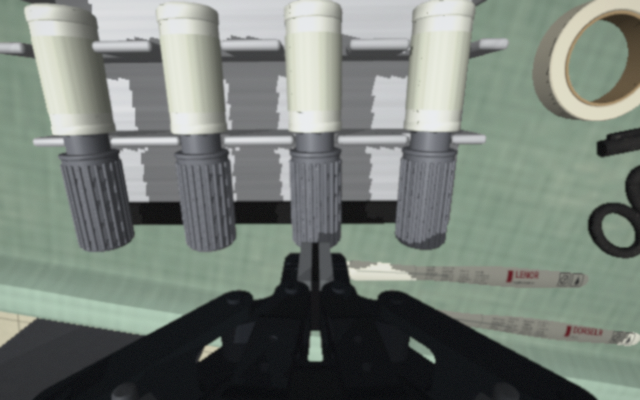

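The second canister (y=-30) is level too, with its base end at the same row as its neighbours. Next is slot +30.

arm_command([
  [-0.04,0.2,0.02,0],
  [-0.077,0.392,0,0],
  [-0.077,0.392,0,0],
  [-0.077,0.392,-0.1,0],
  [-0.077,0.392,-0.18,0],
])

```text
clock: 7.25
tool_pos: [0.4618, -0.2353, 0.059]
tool_rot: [-1.571, -0.001, -2.949]
force: [-0.6, -0.1, 0.6]
finger_gap: 0.0
```

arm_command([
  [0,0,-0.038,0],
  [0,0,-0.038,0],
  [0,0,-0.038,0],
  [0,0,-0.038,0],
  [0,0,-0.038,0],
])

```text
clock: 7.88
tool_pos: [0.4621, -0.2349, 0.0548]
tool_rot: [-1.571, -0.0, -2.948]
force: [-1.9, -1.5, 3.3]
finger_gap: -0.0002
```

arm_command([
  [0,0,0,0],
  [0,0,0.1,0],
  [0,0,0.22,0],
  [0,0,0.22,0],
  [0,0,0.22,0],
])

```text
clock: 8.5
tool_pos: [0.462, -0.2345, 0.0875]
tool_rot: [-1.571, -0.0, -2.948]
force: [0.7, -0.2, -0.3]
finger_gap: -0.0003
```

Run:
```python
from h import *
im,d=vision.grab_frame("wrist"); cv2.imwrite("pics/b4.png",im[:,:,::-1])
```

```text
(no output)
```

View pics/b4.png

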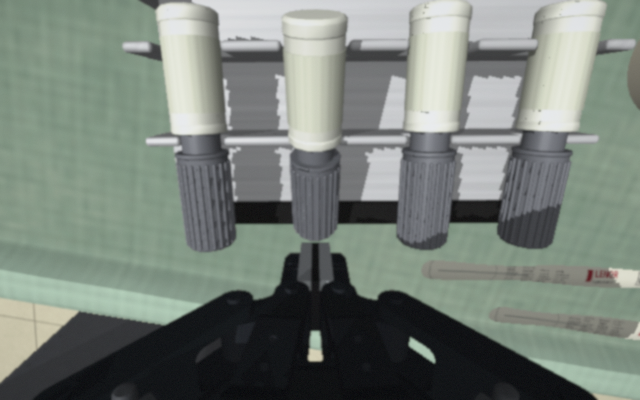

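The third canister (slot y=+30, at column 316) stays nose-down: its base is raised and shifted, and its nose is lower. The other three are level. Now I'll grasp it behind the front comb.

arm_command([
  [0,0,0.3,0],
  [0.2,0.04,0.35,0],
  [0.482,0.093,0.35,0],
  [0.482,0.093,0.35,0],
  [0.482,0.093,0.35,0],
], hand=50)

```text
clock: 9.18
tool_pos: [0.5338, -0.2206, 0.1395]
tool_rot: [-1.572, -0.001, -2.948]
force: [-0.0, 0.7, 0.3]
finger_gap: 0.0499
```

Run:
```python
from h import *
s=readout.get_state(); print(s['tool_pos'],s['finger_gap'],s['joint_pos'])
im,d=vision.grab_frame("wrist"); cv2.imwrite("pics/b5.png",im[:,:,::-1])
```

```text
[ 0.53377644 -0.22061336  0.13948953] 0.04989782261449814 [-5.94617553e-01  5.22860903e-01  1.46815434e+00 -1.37163395e-04
  1.15233756e+00  7.82387797e-01]
```

View pics/b5.png

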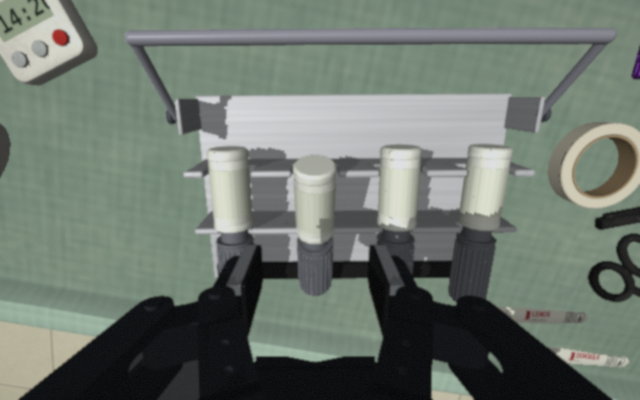

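arm_command([
  [0,0,-0.2,0],
  [0,0,-0.35,0],
  [0,0,-0.48,0],
  [0,0,-0.6,0],
  [0,0,-0.61,0],
], hand=45)

```text
clock: 9.85
tool_pos: [0.5336, -0.2207, 0.0478]
tool_rot: [-1.572, -0.002, -2.948]
force: [0.4, 0.1, -0.1]
finger_gap: 0.045
```

arm_command([
  [0,0,0,0],
  [0,0,0,0],
  [0,0,0,0],
  [0,0,0,0],
  [0,0,0,0],
], hand=10, squeeze=25)

```text
clock: 10.48
tool_pos: [0.5347, -0.221, 0.0492]
tool_rot: [-1.57, 0.001, -2.948]
force: [1.3, -0.1, 3.7]
finger_gap: 0.0268
```

Run:
```python
from h import *
s=readout.get_state(); print(s['tool_pos'],s['finger_gap'],s['force'])
im,d=vision.grab_frame("wrist"); cv2.imwrite("pics/b6.png",im[:,:,::-1])
```

```text
[ 0.53472245 -0.22100653  0.04922807] 0.026810332317619014 [ 1.2575182  -0.12970837  3.66900402]
```

View pics/b6.png

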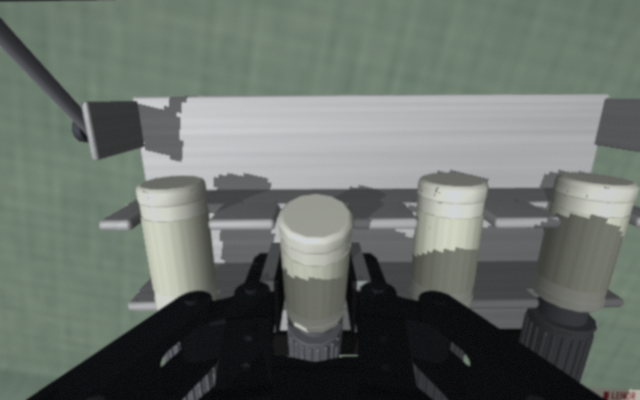

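arm_command([
  [0,0,0,0],
  [0,0,0.1,0],
  [0,0,0.3,0],
  [0,0,0.55,0],
  [0,0,0.8,0],
], squeeze=40)

```text
clock: 11.15
tool_pos: [0.534, -0.2205, 0.1704]
tool_rot: [-1.571, -0.001, -2.948]
force: [-0.4, 0.4, -0.7]
finger_gap: 0.0269
```

Run:
```python
from h import *
s=readout.get_state(); print(s['tool_pos'],s['finger_gap'],s['force'])
im,d=vision.grab_frame("wrist"); a=im
im,d=vision.grab_frame("scene"); cv2.imwrite("pics/b7.png",np.hstack([cv2.resize(a,(400,250)),cv2.resize(im[100:275,200:480],(400,250))])[:,:,::-1])
c=vision.calibration("top");im,d=vision.grab_frame("top"); cv2.imwrite("pics/b7t.png",cv2.resize(im[190:290,150:350],(800,400),interpolation=cv2.INTER_CUBIC)[:,:,::-1])
np.save('top1.npy',cloud(c,d))
```

```text
[ 0.53396325 -0.2205191   0.17040319] 0.026850234704154124 [-0.39744372  0.36413792 -0.6894747 ]
```

View pics/b7.png

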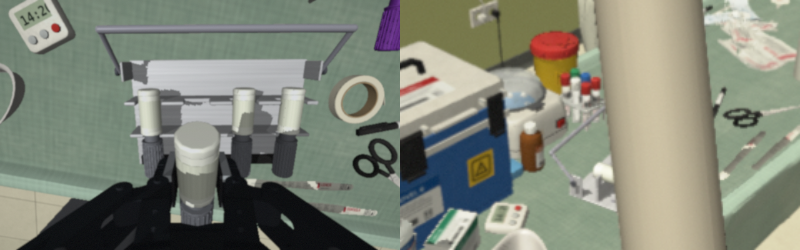

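View pics/b7t.png

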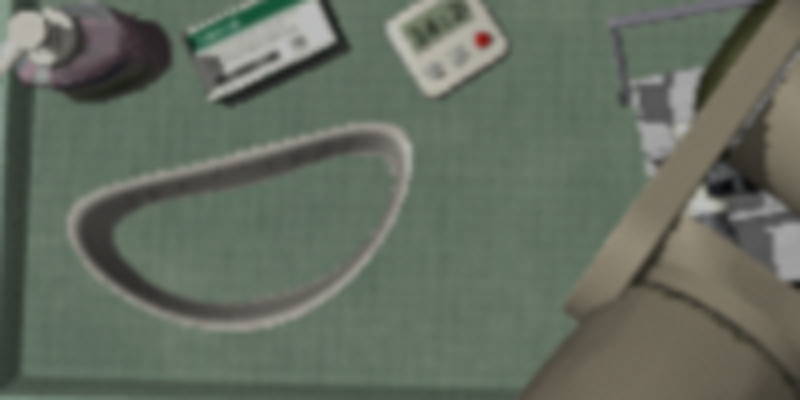

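Run:
```python
from h import *
c=vision.calibration("top")
px=np.array([(68,222),(412,165),(230,332),(180,322),(370,123),(250,152),(110,190),(380,250),(320,305),(110,280),(400,210),(150,182),(200,170),(300,138)])/4+[150,190]
W=atz(c,px,.037)[:,:2]; print(W.round(3).tolist())
for deg in range(4,20,2):
    t=np.radians(deg); q=W@np.array([[np.cos(t),-np.sin(t)],[np.sin(t),np.cos(t)]])
    lo,hi=q.min(0),q.max(0); m=(lo+hi)/2; print(deg,(hi-lo).round(3),(np.array([[np.cos(t),-np.sin(t)],[np.sin(t),np.cos(t)]])@m).round(3))
P=np.load('top0.npy')
D=P[200:290,155:262].reshape(-1,3); m=(D[:,2]>.022)&(D[:,2]<.05)&(D[:,0]<.57)&(D[:,1]>.0); print(m.sum(),np.percentile(D[m],[0,2,50,98,100],axis=0).round(3))
B=np.array(W,np.float32); print(cv2.minAreaRect(B))
```

```text
[[0.491, 0.227], [0.531, 0.017], [0.427, 0.124], [0.432, 0.155], [0.557, 0.043], [0.537, 0.116], [0.512, 0.202], [0.479, 0.034], [0.445, 0.07], [0.457, 0.199], [0.504, 0.023], [0.517, 0.177], [0.525, 0.147], [0.546, 0.086]]
4 [0.124 0.213] [0.489 0.12 ]
6 [0.12  0.213] [0.488 0.119]
8 [0.117 0.214] [0.487 0.118]
10 [0.114 0.214] [0.486 0.117]
12 [0.11  0.214] [0.485 0.116]
14 [0.107 0.214] [0.484 0.115]
16 [0.104 0.213] [0.484 0.114]
18 [0.104 0.212] [0.486 0.113]
860 [[0.384 0.019 0.022]
 [0.432 0.022 0.023]
 [0.507 0.128 0.034]
 [0.567 0.224 0.042]
 [0.57  0.251 0.049]]
((0.4841870963573456, 0.11356089264154434), (0.10338354110717773, 0.2130545973777771), 16.68927574157715)
```

The canister is lifted and the other three are level. I estimate the dish at (0.485, 0.116) with yaw about 14°, and the spotter agrees. I'll carry the canister there while turning about +93°.

arm_command([
  [-0.03,0.2,0.05,0.15],
  [-0.06,0.4,0.05,0.3],
  [-0.1,0.6,0.05,0.5],
  [-0.12,0.79,0.05,0.69],
  [-0.12,0.79,0.05,0.69],
])

```text
clock: 11.92
tool_pos: [0.5156, -0.1007, 0.1755]
tool_rot: [-1.573, -0.001, -2.404]
force: [0.3, -0.1, -0.5]
finger_gap: 0.0268
```

arm_command([
  [-0.03,0.2,0,0.15],
  [-0.06,0.4,0,0.3],
  [-0.1,0.6,0,0.5],
  [-0.12,0.79,0,0.69],
  [-0.12,0.79,0,0.69],
])

```text
clock: 12.55
tool_pos: [0.498, 0.0168, 0.1757]
tool_rot: [-1.572, -0.0, -1.864]
force: [0.0, -0.3, -1.6]
finger_gap: 0.027
```

arm_command([
  [-0.03,0.2,0,0.15],
  [-0.06,0.4,0,0.3],
  [-0.1,0.6,0,0.5],
  [-0.12,0.79,0,0.69],
  [-0.12,0.79,0,0.69],
])

```text
clock: 13.18
tool_pos: [0.4804, 0.1348, 0.1759]
tool_rot: [-1.572, -0.0, -1.323]
force: [-0.5, 0.2, 0.3]
finger_gap: 0.0268
```

Run:
```python
from h import *
s=readout.get_state(); print(s['tool_pos'],s['tool_rot'],s['finger_gap'],s['force'])
im,d=vision.grab_frame("wrist"); a=im
im,d=vision.grab_frame("scene"); cv2.imwrite("pics/b8.png",np.hstack([cv2.resize(a,(400,250)),cv2.resize(im[200:350,150:390],(400,250))])[:,:,::-1])
```

```text
[0.48043666 0.13480129 0.17586802] [-1.57165319e+00 -1.43714362e-05 -1.32347969e+00] 0.02681613526229683 [-0.49569043  0.19687782  0.3102015 ]
```

View pics/b8.png

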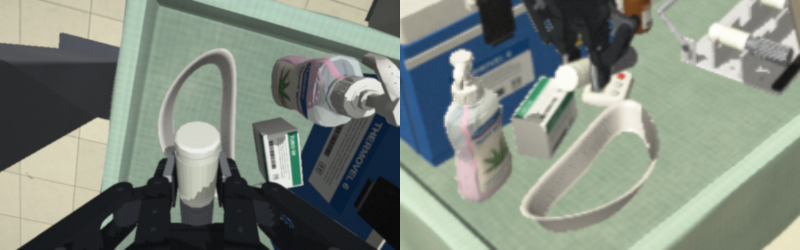

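arm_command([
  [0,0,-0.2,0],
  [0,0,-0.4,0],
  [0,0,-0.6,0],
  [0,0,-0.75,0],
  [0,0,-0.75,0],
])

```text
clock: 13.9
tool_pos: [0.4799, 0.1334, 0.0626]
tool_rot: [-1.574, 0.0, -1.326]
force: [0.2, -0.1, -0.1]
finger_gap: 0.0269
```

Run:
```python
from h import *
s=readout.get_state(); print(s['tool_pos'],s['tool_rot'],s['finger_gap'],s['force'])
im,d=vision.grab_frame("wrist"); a=im
im,d=vision.grab_frame("scene"); cv2.imwrite("pics/b9.png",np.hstack([cv2.resize(a,(400,250)),cv2.resize(im[200:350,150:390],(400,250))])[:,:,::-1])
```

```text
[0.47988645 0.13343846 0.06260703] [-1.57403988e+00  4.86765564e-04 -1.32573382e+00] 0.02691928954414784 [ 0.22500575 -0.12065516 -0.13599292]
```

View pics/b9.png

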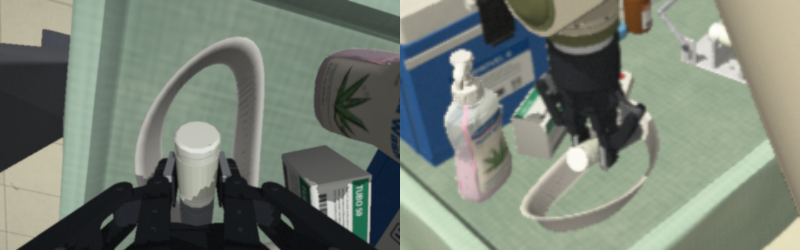

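arm_command([
  [0,0,-0.04,0],
  [0,0,-0.08,0],
  [0,0,-0.12,0],
  [0,0,-0.15,0],
  [0,0,-0.15,0],
], squeeze=20)

```text
clock: 14.62
tool_pos: [0.4804, 0.1347, 0.0411]
tool_rot: [-1.571, -0.0, -1.322]
force: [-0.9, -0.4, -0.1]
finger_gap: 0.0269
```

arm_command([
  [0,0,-0.02,0],
  [0,0,-0.04,0],
  [0,0,-0.05,0],
  [0,0,-0.06,0],
  [0,0,-0.06,0],
])

```text
clock: 15.25
tool_pos: [0.4809, 0.1351, 0.0328]
tool_rot: [-1.569, -0.0, -1.322]
force: [-0.8, 3.5, 4.6]
finger_gap: 0.0267
```

arm_command([
  [0,0,-0.02,0],
  [0,0,-0.03,0],
  [0,0,-0.04,0],
  [0,0,-0.05,0],
  [0,0,-0.05,0],
])

```text
clock: 15.88
tool_pos: [0.4807, 0.1349, 0.0251]
tool_rot: [-1.57, -0.0, -1.322]
force: [-0.6, 4.7, 4.7]
finger_gap: 0.0267
```

Run:
```python
from h import *
s=readout.get_state(); print(s['tool_pos'],s['finger_gap'],s['force'])
im,d=vision.grab_frame("wrist"); a=im
im,d=vision.grab_frame("scene"); cv2.imwrite("pics/c1.png",np.hstack([cv2.resize(a,(400,250)),cv2.resize(im[200:350,150:390],(400,250))])[:,:,::-1])
```

```text
[0.4807427  0.13493724 0.02513942] 0.02671360556832206 [-0.59341931  4.71580909  4.74255549]
```

View pics/c1.png

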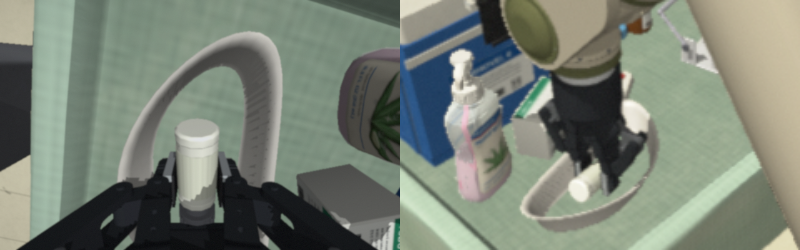

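arm_command([
  [0,0,-0.015,0],
  [0,0,-0.03,0],
  [0,0,-0.03,0],
  [0,0,-0.03,0],
  [0,0,-0.03,0],
])

```text
clock: 16.6
tool_pos: [0.4806, 0.1346, 0.0204]
tool_rot: [-1.57, -0.0, -1.322]
force: [-0.0, 1.2, 4.2]
finger_gap: 0.0268
```

arm_command([
  [0,0,0,0],
  [0,0,0,0],
  [0,0,0,0],
  [0,0,0.02,0],
  [0,0,0.05,0],
], hand=37)

```text
clock: 17.23
tool_pos: [0.4804, 0.1347, 0.028]
tool_rot: [-1.571, 0.0, -1.322]
force: [0.1, 0.8, 0.4]
finger_gap: 0.0369
```

Run:
```python
from h import *
s=readout.get_state(); print(s['tool_pos'],s['finger_gap'],s['force'])
im,d=vision.grab_frame("wrist"); a=im
im,d=vision.grab_frame("scene"); cv2.imwrite("pics/c2.png",np.hstack([cv2.resize(a,(400,250)),cv2.resize(im[200:350,150:390],(400,250))])[:,:,::-1])
```

```text
[0.48035149 0.13467149 0.02801752] 0.036870791336036046 [0.05659828 0.79806857 0.38217689]
```

View pics/c2.png

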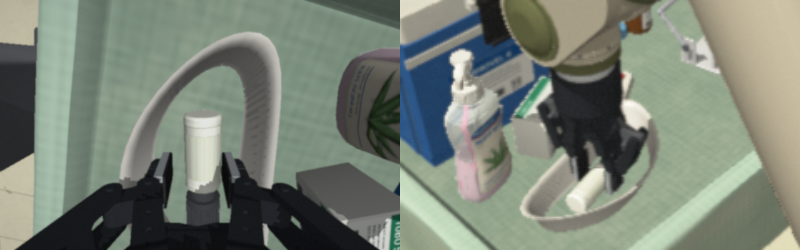

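arm_command([
  [0,0,0.2,0],
  [0,0,0.5,0],
  [0,0,0.9,0],
  [0,-0.2,1,-0.1],
  [0,-0.4,1,-0.3],
])

```text
clock: 17.95
tool_pos: [0.4808, 0.0741, 0.1794]
tool_rot: [-1.568, -0.0, -1.561]
force: [-0.3, 0.0, -0.8]
finger_gap: 0.037
```

arm_command([
  [0.1,-0.3,0,-0.2],
  [0.1,-0.6,0,-0.4],
  [0.1,-0.9,0,-0.6],
  [0.1,-1,0,-0.8],
  [0.1,-1,0,-0.8],
], hand=0)

```text
clock: 18.58
tool_pos: [0.4953, -0.076, 0.1777]
tool_rot: [-1.571, -0.0, -2.186]
force: [0.5, 0.4, -0.1]
finger_gap: 0.0002
```

Run:
```python
from h import *
s=readout.get_state(); print(s['tool_pos'],s['tool_rot'],s['finger_gap'],s['force'])
c=vision.calibration("top");im,d=vision.grab_frame("top"); cv2.imwrite("pics/c3.png",cv2.resize(im[185:290,150:430],(800,300),interpolation=cv2.INTER_CUBIC)[:,:,::-1])
P=cloud(c,d); np.save('top2.npy',P)
for r in spotter.tip_of("canister_1","top")[:6]:
    uv=[r['centre'][0]*640,r['centre'][1]*400]; print(round(r['score'],2),np.round(uv,1),atz(c,[uv],.018)[0].round(4))
im,d=vision.grab_frame("wrist"); a=im
im,d=vision.grab_frame("scene"); cv2.imwrite("pics/c4.png",np.hstack([cv2.resize(a,(400,250)),cv2.resize(im[200:350,150:390],(400,250))])[:,:,::-1])
```

```text
[ 0.49527664 -0.07601542  0.17772477] [-1.57094867e+00 -1.79294471e-06 -2.18645904e+00] 0.00020128947190069046 [ 0.47323997  0.43794305 -0.10591028]
0.93 [330.1 246.3] [ 0.4991 -0.1739  0.018 ]
0.83 [372.5 237. ] [ 0.5245 -0.2792  0.018 ]
0.66 [403.6 230.4] [ 0.5427 -0.3571  0.018 ]
0.66 [215.2 241.3] [0.5049 0.1123 0.018 ]
0.61 [436.8 157.9] [ 0.7291 -0.4411  0.018 ]
```

View pics/c3.png

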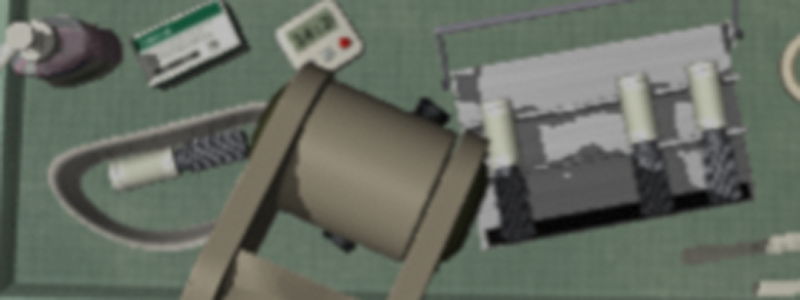

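View pics/c4.png

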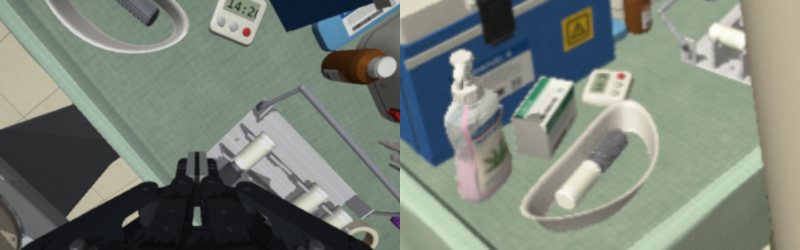

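arm_command([
  [0.1,-0.3,0,-0.2],
  [0.2,-0.6,0,-0.43],
  [0.35,-0.9,0,-0.66],
  [0.47,-0.99,0,-0.9],
  [0.47,-0.99,0,-0.97],
])

```text
clock: 19.4
tool_pos: [0.5667, -0.2241, 0.1772]
tool_rot: [-1.571, -0.0, -2.949]
force: [0.3, -0.6, -0.1]
finger_gap: -0.0002
```

Run:
```python
from h import *
s=readout.get_state(); print(s['tool_pos'],s['tool_rot'],s['finger_gap'],s['force'])
c=vision.calibration("top");im,d=vision.grab_frame("top"); cv2.imwrite("pics/d1.png",cv2.resize(im[210:280,150:270],(800,466),interpolation=cv2.INTER_CUBIC)[:,:,::-1])
P=cloud(c,d); np.save('top3.npy',P)
for u,v in [(196,243),(200,242.5),(205,241.5),(210,240.5),(220,238),(226,236.5),(232,235)]: print(u,v,P[int(round(v)),u].round(3))
```

```text
[ 0.56669463 -0.22405024  0.17719838] [-1.57099636e+00 -1.78258192e-04 -2.94949720e+00] -0.0002354113627916005 [ 0.34468383 -0.584747   -0.14168364]
196 243 [0.499 0.157 0.03 ]
200 242.5 [0.502 0.148 0.029]
205 241.5 [0.502 0.135 0.028]
210 240.5 [0.508 0.123 0.028]
220 238 [0.513 0.098 0.034]
226 236.5 [0.519 0.084 0.028]
232 235 [0.521 0.068 0.034]
```

View pics/d1.png

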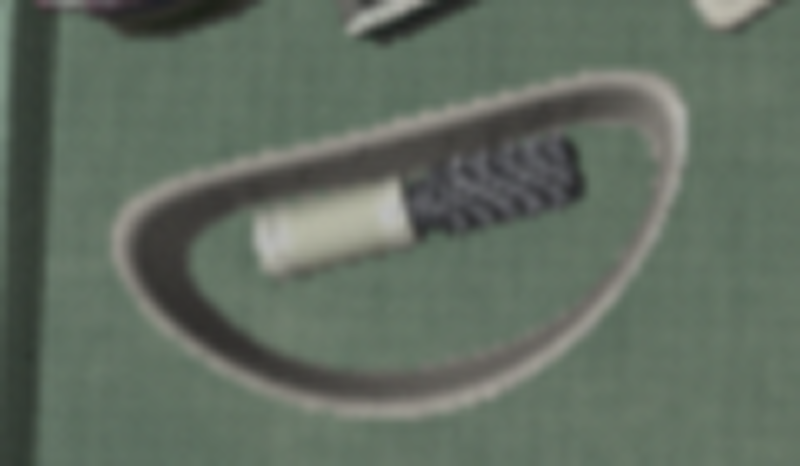

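The canister lies flat, with its top at about 0.03 m and its neck about 18 mm across and 2 mm along from the dish's middle. The dish hasn't moved. Next is the keeper.

arm_command([
  [0.3,0,0,0],
  [0.6,0,0,0],
  [0.7,0,0,0],
  [0.7,0,-0.15,0],
  [0.7,0,-0.25,0],
])

```text
clock: 20.08
tool_pos: [0.6708, -0.2227, 0.139]
tool_rot: [-1.572, -0.001, -2.945]
force: [-0.5, 1.0, 0.1]
finger_gap: 0.0001
```

Run:
```python
from h import *
s=readout.get_state(); print(s['tool_pos'],s['tool_rot'],s['finger_gap'],s['force'])
im,d=vision.grab_frame("wrist"); a=im
im,d=vision.grab_frame("scene"); cv2.imwrite("pics/d2.png",np.hstack([cv2.resize(a,(400,250)),cv2.resize(im[120:270,230:470],(400,250))])[:,:,::-1])
```

```text
[ 0.67079965 -0.22271041  0.13897373] [-1.57176123e+00 -1.17295375e-03 -2.94503659e+00] 5.51642699970122e-05 [-0.54533739  0.95352662  0.13798723]
```

View pics/d2.png

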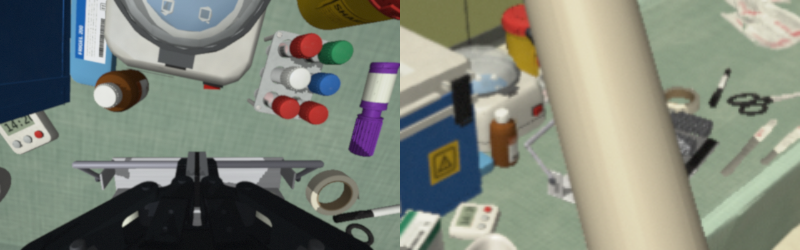

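Run:
```python
from h import *
c=vision.calibration("wrist"); im,d=vision.grab_frame("wrist"); P=cloud(c,d)
o=np.array([.5244,-.2530]);t=.19425
q=(P[...,:2]-o)@np.array([[np.cos(t),-np.sin(t)],[np.sin(t),np.cos(t)]])
m=(P[...,2]>.06)&(P[...,2]<.1)&(q[...,0]>.06)&(q[...,0]<.16)&(d>0)&(abs(q[...,1])<.12)
print(m.sum())
for y in (-.1,-.08,-.05,.05,.08,.1):
    s=m&(abs(q[...,1]-y)<.015); print(y,s.sum(),np.percentile(q[s,0],[5,50,95]).round(4),np.percentile(P[s,2],[5,50,95]).round(4)) if s.sum() else 0
tp=readout.get_state()['tool_pos']; print((tp[:2]-o)@np.array([[np.cos(t),-np.sin(t)],[np.sin(t),np.cos(t)]]), proj(c,[[*tp[:2],.07]]))
```

```text
3888
-0.1 583 [0.119  0.1231 0.1254] [0.0788 0.0821 0.0835]
-0.08 560 [0.1189 0.123  0.1253] [0.0794 0.0821 0.0835]
-0.05 560 [0.119  0.1229 0.1251] [0.079  0.0821 0.0836]
0.05 604 [0.1178 0.1224 0.1246] [0.0783 0.082  0.0835]
0.08 601 [0.1178 0.1223 0.1243] [0.078  0.0821 0.0835]
0.1 587 [0.1178 0.1221 0.1242] [0.078  0.0821 0.0836]
[0.14919506 0.0008741 ] [[315.12682718 215.76132749]]
```

arm_command([
  [0,0,-0.15,0],
  [0,0,-0.3,0],
  [0,0,-0.455,0],
  [0,0,-0.455,0],
  [0,0,-0.455,0],
])

```text
clock: 20.85
tool_pos: [0.6715, -0.2241, 0.0739]
tool_rot: [-1.569, 0.002, -2.948]
force: [0.0, -1.1, 0.3]
finger_gap: 0.0001
```

arm_command([
  [-0.1,0,0.01,0],
  [-0.22,-0.01,0.03,0],
  [-0.34,-0.01,0.05,0],
  [-0.46,-0.01,0.06,0],
  [-0.57,-0.01,0.06,0],
])

```text
clock: 21.48
tool_pos: [0.5858, -0.2258, 0.0831]
tool_rot: [-1.568, 0.003, -2.948]
force: [2.8, -0.2, -2.5]
finger_gap: -0.0001
```

Run:
```python
from h import *
s=readout.get_state(); print(s['tool_pos'],s['tool_rot'],s['finger_gap'],s['force'])
im,d=vision.grab_frame("wrist"); a=im
im,d=vision.grab_frame("top"); cv2.imwrite("pics/d3.png",np.hstack([cv2.resize(a,(400,250)),cv2.resize(im[150:275,250:450],(400,250))])[:,:,::-1])
```

```text
[ 0.5857779  -0.22578504  0.08308415] [-1.56821565  0.00306067 -2.94777349] -7.276248030381471e-05 [ 2.7780707  -0.22800104 -2.47332806]
```

View pics/d3.png

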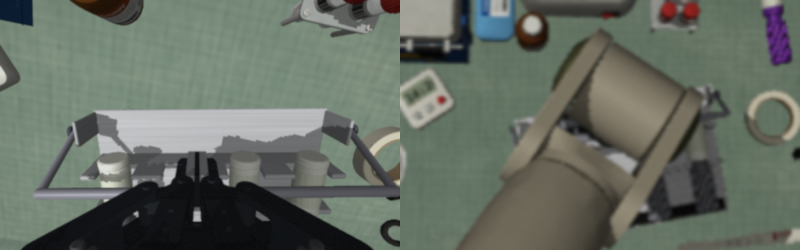

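arm_command([
  [0.05,0.01,0,0],
  [0.06,0.01,0.3,0],
  [0.06,0.01,0.32,0],
  [-0.15,-0.03,0.32,0],
  [-0.15,-0.03,0.32,0],
])

```text
clock: 22.2
tool_pos: [0.5623, -0.2299, 0.1288]
tool_rot: [-1.571, -0.001, -2.949]
force: [-0.2, 0.4, 0.8]
finger_gap: 0.0
```

Run:
```python
from h import *
s=readout.get_state(); print(s['tool_pos'],s['force'])
c=vision.calibration("wrist"); im,d=vision.grab_frame("wrist"); P=cloud(c,d)
cv2.imwrite("pics/d4.png",im[:,:,::-1])
o=np.array([.5244,-.2530]);t=.19425
R=np.array([[np.cos(t),-np.sin(t)],[np.sin(t),np.cos(t)]])
q=(P[...,:2]-o)@R
m=(P[...,2]>.068)&(P[...,2]<.105)&(q[...,0]>-.02)&(q[...,0]<.12)&(d>0)&(abs(q[...,1])<.125)
for y in (-.12,-.1,.1,.12):
    s2=m&(abs(q[...,1]-y)<.01); print(y,s2.sum(),np.percentile(q[s2,0],[5,50,95]).round(4),np.percentile(P[s2,2],[5,50,95]).round(4)) if s2.sum() else 0
print((s['tool_pos'][:2]-o)@R)
```

```text
[ 0.5623476  -0.22991862  0.12876213] [-0.22530484  0.41614744  0.76797604]
-0.12 538 [0.0468 0.0519 0.06  ] [0.0708 0.0911 0.0932]
-0.1 512 [0.0465 0.0504 0.0529] [0.0891 0.092  0.0935]
0.1 530 [0.0445 0.0492 0.0518] [0.0884 0.0918 0.0932]
0.12 554 [0.0451 0.0504 0.0582] [0.0717 0.0912 0.093 ]
[0.04168933 0.01532223]
```

View pics/d4.png

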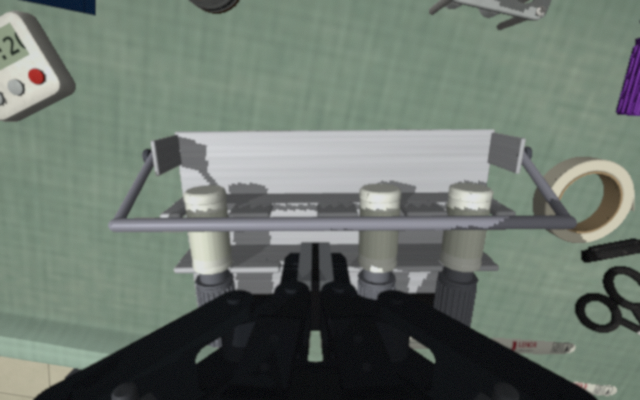

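arm_command([
  [0.026,0.005,-0.165,0],
  [-0.013,-0.003,-0.2,0],
  [-0.06,-0.012,-0.25,0],
  [-0.1,-0.02,-0.305,0],
  [-0.11,-0.021,-0.325,0],
])

```text
clock: 22.88
tool_pos: [0.5472, -0.2331, 0.0805]
tool_rot: [-1.57, 0.001, -2.948]
force: [-1.7, 2.8, 17.2]
finger_gap: 0.0001
```

arm_command([
  [0,0,-0.005,0],
  [0,0,-0.01,0],
  [0,0,-0.01,0],
  [0,0,-0.01,0],
  [0,0,-0.01,0],
])

```text
clock: 23.5
tool_pos: [0.5473, -0.2331, 0.0806]
tool_rot: [-1.569, 0.001, -2.947]
force: [-6.6, 2.4, 17.3]
finger_gap: -0.0001
```

arm_command([
  [0,0,0.05,0],
  [0,0,0.3,0],
  [0,0,0.6,0],
  [-0.3,-0.1,0.7,0],
  [-0.5,-0.3,0.7,0],
])

```text
clock: 24.12
tool_pos: [0.4713, -0.2779, 0.1852]
tool_rot: [-1.569, 0.002, -2.946]
force: [0.3, -0.6, -0.0]
finger_gap: 0.0
```

arm_command([
  [-0.3,-0.3,0,0],
  [-0.6,-0.6,0,0],
  [-0.7,-0.8,0.1,0],
  [-0.7,-0.9,0.1,0],
  [-0.7,-0.9,0.1,0],
])

```text
clock: 24.75
tool_pos: [0.367, -0.4129, 0.198]
tool_rot: [-1.572, 0.0, -2.948]
force: [-0.1, 0.3, -0.7]
finger_gap: -0.0001
```

Run:
```python
from h import *
s=readout.get_state(); print(s['tool_pos'],s['force'],s['clock'])
c=vision.calibration("top"); im,d=vision.grab_frame("top"); P=cloud(c,d)
sc,_=vision.grab_frame("scene")
cv2.imwrite("pics/e1.png",np.vstack([cv2.resize(im[150:285,150:430],(800,386),interpolation=cv2.INTER_CUBIC)])[:,:,::-1])
cv2.imwrite("pics/e2.png",cv2.resize(sc[150:350,200:440],(720,600),interpolation=cv2.INTER_CUBIC)[:,:,::-1])
o=np.array([.5244,-.2530]);t=.19425
R=np.array([[np.cos(t),-np.sin(t)],[np.sin(t),np.cos(t)]])
q=(P[...,:2]-o)@R
for y in (-.12,-.06,0.,.03,.06,.12):
    m=(abs(q[...,1]-y)<.01)&(q[...,0]>0)&(q[...,0]<.06)&(P[...,2]>.058); 
    print(y,m.sum(),np.percentile(q[m,0],[5,50,95]).round(3),np.percentile(P[m,2],[5,50,95]).round(3)) if m.sum() else print(y,0)
for y in (-.09,-.03,.09):
    for a,b in((-.06,-.03),(-.03,-.012),(.0,.02),(.032,.055)):
        m=(abs(q[...,1]-y)<.005)&(q[...,0]>a)&(q[...,0]<b); print(y,a,b,np.percentile(P[m,2],[50,80]).round(4))
for p in [(316,162),(258,200),(215,198)]: print(P[p[1],p[0]].round(3))
```

```text
[ 0.3670217  -0.41294216  0.19801697] [-0.10820262  0.31259155 -0.67765876] 24.75
-0.12 40 [0.022 0.028 0.045] [0.059 0.067 0.073]
-0.06 27 [0.022 0.025 0.029] [0.064 0.069 0.072]
0.0 32 [0.021 0.025 0.039] [0.059 0.068 0.073]
0.03 28 [0.021 0.024 0.028] [0.066 0.07  0.073]
0.06 27 [0.021 0.024 0.028] [0.067 0.07  0.074]
0.12 42 [0.021 0.027 0.042] [0.06  0.067 0.073]
-0.09 -0.06 -0.03 [0.0591 0.0613]
-0.09 -0.03 -0.012 [0.0591 0.0613]
-0.09 0.0 0.02 [0.0601 0.0616]
-0.09 0.032 0.055 [0.0597 0.0612]
-0.03 -0.06 -0.03 [0.0598 0.0616]
-0.03 -0.03 -0.012 [0.0585 0.061 ]
-0.03 0.0 0.02 [0.0603 0.0621]
-0.03 0.032 0.055 [0.0597 0.0619]
0.09 -0.06 -0.03 [0.0591 0.0612]
0.09 -0.03 -0.012 [0.0587 0.0613]
0.09 0.0 0.02 [0.0591 0.0615]
0.09 0.032 0.055 [0.06   0.0623]
[ 0.698 -0.134  0.086]
[0.611 0.009 0.019]
[0.609 0.109 0.059]
```

View pics/e1.png

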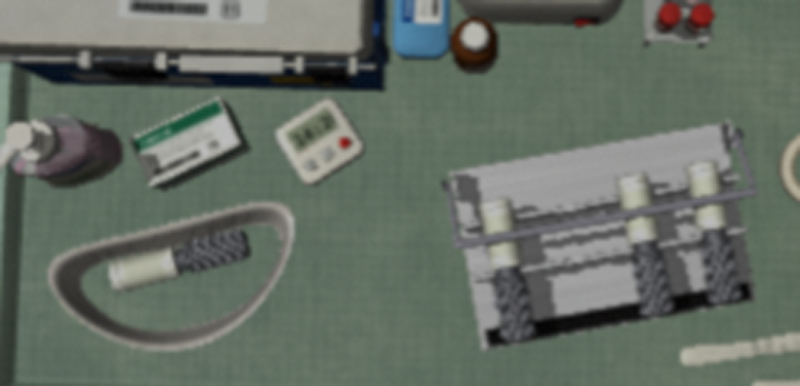

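View pics/e2.png

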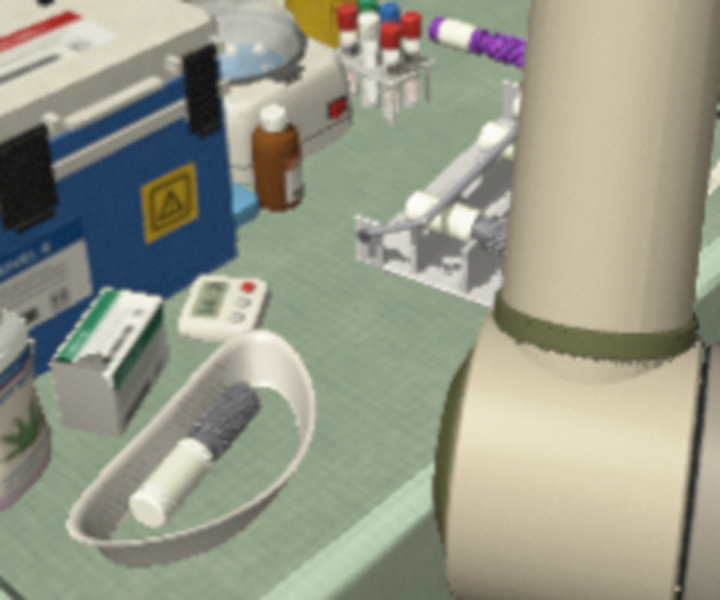

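```bash
python3 -c "
from rig import order
print(order.hand_in())"
```

```text
the job is handed in; nothing more can be done
None
```

The job is finished and handed in at about 25 s on the robot's clock; the hand-in gives no verdict.

- **Finding the loose one:** I pressed the caps in the order y = -90, -30 and +30. The first two canisters swung back level, and the one at y = +30 stayed nose-down. I did not press the fourth (y = +90), since the loose one was already found.
- **Dish:** I laid the loose canister flat in the kidney dish. Its top is at about 30 mm all along. Its neck is about 18 mm across and 2 mm along from the dish's middle. It rolled slightly toward the dish's far wall, and the dish did not move.
- **Keeper:** I swung the bar over and pressed it against its stop, with about 17 N at the fingers. It now lies at rack x of about 25 mm with its top at about 70 mm, which matches the closed position.
- **Last checks:** The tops of the other three canisters are level at about 60 mm, front to rear. The timer, carton and bottle are where they started, and the arm is clear of everything. None of the final checks failed. The spotter's estimate of the neck in the dish was only rough, so I relied on the depth image and my own pixel measurements for it.

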